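Put the shoemaker's hammer and burnishing stick back in their holders

ROBOT

A 6-joint arm with a two-finger parallel gripper is mounted at the origin on the work surface. World frame = base frame: x ahead of the robot, y to its left, z up, the work surface at z = 0. Lengths are in m, angles in rad, forces in N, time in s.
With the tool pointing down it reaches from about 0.35 to 0.875 m from the base axis. Payload 4.2 kg.
Tool frame: the origin (TCP) lies midway between the tips of the shut fingers; the grasp point (between the pads) lies 19 mm behind it; y points along the fingers, z is the direction in which the jaws open and shut, and the axes are right-handed (so a half turn about y gives the same grasp; the last joint's range is limited). The gripper opens to 85 mm and grips with 20 to 120 N. Pads are 22 mm wide; open, the fingers measure 114 mm over their backs; the gripper's body (76 mm by 85 mm) begins 54 mm behind the grasp point. The pads swing forward as they close: fully open they stand 13 mm farther back than shut.
Start: joints at [-1.085, 0.385, 0.008, 0, -1.194, -0.259], TCP at [0.141, -0.609, 0.231] pointing down, gripper open.
Joint ranges: [-3.14, 3.14], [-1.21, 2.06], [-1.07, 1.41], [-3.16, 2.05], [-2.99, -0.16], [-3.1, 3.1]. Speed limits (rad/s): [2.79, 2.79, 3.14, 3.14, 3.14, 3.14].

INTERFACE

Orientations are given as [roll, pitch, yaw] about the fixed x, y, z axes, in that order (R = Rz(yaw) Ry(pitch) Rx(roll)).
In Python, from bench import bot, cams, job gives the robot as it stands.
- The arm moves only by the tool carry_out, never from a script. Its argument "deltas" is a list of rows, each an object with "offset": the shift along the world's x, y, z in m, a list of three; "dr": the turn, a rotation vector about the world's x, y, z in rad, a list of three; "grip": the closure, from -1 (fully open) to 1 (shut), so that 0 is half open. In form: [{"offset": [x, y, z], "dr": [wx, wy, wz], "grip": grip}, ...]. A call has 1 to 10 rows; each row shifts and turns the commanded pose from where the row before left it; what a row does not reach is not made up. A row lasts 1/8 s, in which the tool goes at most 62.5 mm and 10.7 degrees, less where a joint would pass 70% of its speed; a pose out of reach is approached as far as the arm can. A call with a gripper value outside its range is refused whole. The fingers move at their own pace and stop on an object; "newtons" is the grip in N (left out, the last holds). Time passes only in rows, so rows that do not move let the fingers close. It gives the time, the measured TCP pose, the force and the opening at its end, in the units of the state.
- bot.get_state(): the state, without advancing time (a new reading comes with each control period).
- cams.read_camera(name): name is "side" or "top"; returns the picture (400x640x3 uint8, blue, green, red); there is no depth.
- cams.camera_model(name): a dict with "vfov" (degrees; the focal length in pixels is half the picture's height over the tangent of half this angle, whatever the lens; pixels are square), "cx", "cy" (the principal point, pixels), "camera_from_world" (4x4, takes a point from world to camera coordinates). Camera axes: x right, y up, looking along -z (the intrinsics and any distortion apply to the point x, -y, -z); pixel columns grow to the right and rows downward; lengths in m; the calibration is good to about 2 mm. A picture is of the moment at which its call begins. camera_model takes no time and is no camera call.
- job.hand_in(): hands the job in, once; it reports no verdict.
The state is a dict: "clock": time; "joints": joint angles; "qvel": joint speeds; "joint_efforts": joint torques, N m; "position": TCP position; "ee_rot": TCP orientation; "contact_force": force on the tool from outside, world axes, zero at the start; "torque": the same for the moment, N m; "gripper_width": finger opening in m.
Only numpy, scipy, OpenCV 4.12 (cv2) and the standard library are available. Lean on these libraries where they do the work, as an engineer would, in place of code of your own. Each camera call takes 0.05 s, during which the arm holds its last target.

TASK

Put the two tools away in their holders. Set the hammer down (do not drop it) in the wooden cradle with its head fully down in the trough between the green ribs and its handle in the green fork, and press the burnishing stick level down past the sprung orange jaw, centred along its holder, until it sits on the bottom of both blue forks and the jaw has snapped back over it. Leave the glue tub and the wax tin where they are.

Things in the scene. Friction and masses are not known exactly. Their poses are not given: they have to be found in the camera images.
- hammer: Loose hammer, 0.32 kg, 195 mm long, 30 high, lying on its side. Origin on its underside below the grip point; y runs along the handle to the head, z up. Wooden handle 20 mm wide (x), 24 high (z 3 to 27), y -120 to +30; butt 26 wide, 30 high, y -136 to -108. Centre of mass near y = +20.
- hammer_head (a point): Centre of the steel head, at y = +45, z = 15 mm in the hammer's frame; the head lies along x (-47 to +50), 30 mm thick and high.
- cradle: Fixed hammer cradle, pale wood, green ribs and fork. Origin on the bench; axes as the seated hammer's (head to +y), whose origin then is at x 0, y 0, z 42 mm. Base x -55 to 55, y -125 to 75, 12 high. Fork at y = -85 (16 thick): floor z 45, slot 27 wide, tines to z 62, flared lips to z 73. Free for the fingers between y = -70 and +15.
- cradle_trough (a point): Middle of the head trough's floor, at y = +45, z = 42 mm in the cradle's frame. Two green cross ribs 16 mm high, leaning outwards, leave about 35 mm (along y) for the 30 mm head at the floor, wider above; the rib at y = +22 has a 36 mm gap for the handle.
- stick: Loose burnishing stick, 0.09 kg: a straight pale wooden rod 20 mm in diameter, 180 mm long along its y axis (both ends alike), with a red square grip 20 x 20 x 37 mm at mid-length. Origin on its underside at mid-length; z up.
- stick_mid (a point): Centre of the stick, on its axis at mid-length, 10 mm above its origin.
- clip: Fixed stick holder, pale wood, blue forks. Origin on the bench below the seated stick's middle; the seated stick lies along y. Base x -43 to 43, y -85 to 65, 12 mm high. Plain fork at y = -60 (14 thick): slot 24 wide, floor z 50, tines to z 70, flared lips to z 81. Sprung clip at y = +40 (see jaw). Free for the fingers between y = -50 and +30, down to z 12.
- clip_seat (a point): Where the stick's centre belongs: x 0, y 0, z 60 mm in the holder's frame, axes as clip.
- jaw (a joint): Angle of the orange sprung jaw, rad: 0 closed (rest), grows as it is pushed outwards (+x of the holder), at most 0.45. Passing the stick takes about 5 to 10 N and 0.1 rad; then it snaps back above the stick.
- jaw_tip (a point): Inner tip of the jaw's nose: x +4.5, y +40, z 71 mm in the holder's frame when closed; the nose slopes up and out from there to x 11, z 89. The clip is 14 mm thick; floor z 50; facing the jaw a fixed blue tine, face at x = -12, flared above z 84, top z 95.
- tub: Bystander: white glue tub, 72 mm wide, 85 mm high, standing; origin at the centre of its underside.
- tin: Bystander: flat brass wax tin, 68 mm wide, 30 mm high; origin at the centre of its underside.

How it is judged:
At the end, for the whole second after the job is handed in: Both tools released and at rest. Hammer within 7 mm across, 8 mm along and 4 mm in height of its place in the cradle, level and lined up within 0.08 rad. Stick centre within 5 mm across, 15 mm along, 4 mm in height of clip_seat, lined up within 0.06 rad; jaw under 0.04 rad (x of hammer in the frame of cradle between -0.007 and 0.007 m and y of hammer in the frame of cradle between -0.008 and 0.008 m and z of hammer in the frame of cradle between 0.038 and 0.046 m and angle between the y axis of hammer and the y axis of cradle, either way round below 0.08 rad and angle between hammer's own z axis and vertical below 0.08 rad and linear speed of each of hammer, stick below 0.03 m/s and x of stick_mid in the frame of clip_seat between -0.005 and 0.005 m and y of stick_mid in the frame of clip_seat between -0.015 and 0.015 m and z of stick_mid in the frame of clip_seat between -0.004 and 0.004 m and angle between the y axis of stick and the y axis of clip, either way round below 0.06 rad and value of joint jaw below 0.04 rad); the robot touches nothing.
It fails at once if the glue tub is shoved more than 30 mm from its place (distance of tub from where it was at the start of the episode above 0.03 m).
It fails at once if the wax tin is shoved more than 30 mm from its place (distance of tin from where it was at the start of the episode above 0.03 m).
It fails at once if the hammer is let fall: it moves faster than 0.8 m/s while the fingers are not holding it (linear speed of hammer above 0.8 m/s and contact force between the fingers and hammer below 0.3 N).
It also fails if it takes over 58 s, if anything falls off the work surface, if the arm or the gripper's body presses on something with over 40 N, if the wrist force passes 120 N, or if a joint passes its speed limit or range.

## Working session

There is one attempt and no reset: what is moved stays moved. The work goes in short steps, Python scripts to look and compute and a tool call to move; the robot and the scene stay as the last step left them, time stands still between calls to the robot, and variables do not carry over. Pictures are saved under pics/ and viewed, and the job is handed in when it is done.

Besides the shell and the picture viewer there is one more tool, called after "Call:" as name(argument=value, ...) on one line, values as JSON. carry_out: Moves the arm, as the interface text tells. Its arguments: {"type":"object","properties":{"deltas":{"type":"array"},"newtons":{"type":"number"}},"required":["deltas"]}

```bash
ls; mkdir -p pics
python3 - <<'E'
from bench import bot,cams,job
import cv2
print(bot.get_state())
for n in("side","top"):
    im=cams.read_camera(n); cv2.imwrite(f"pics/{n}0.png",im); print(n,cams.camera_model(n))
E
```

```text
pics
{'clock': 0.0, 'joints': array([-1.08537721e+00,  3.85582350e-01,  6.64174062e-03, -5.10111760e-04,
       -1.19400106e+00, -2.58564898e-01]), 'qvel': array([ 0.00129194,  0.00027905,  0.00193046, -0.00052484, -0.00033739,
       -0.00049194]), 'joint_efforts': array([ 5.71683559e-04, -3.92293525e+01,  1.88400078e+01,  4.18622375e+00,
       -4.76882662e-03, -5.53579113e-06]), 'position': array([ 0.14044288, -0.60842334,  0.23021059]), 'ee_rot': array([-1.56860108e+00,  9.03927180e-05,  2.26666120e-01]), 'contact_force': array([ 0.5543035 , -0.40032878,  0.60699341]), 'torque': array([-0.0498531 ,  0.00231662,  0.02363825]), 'gripper_width': 0.08508837703579496}
side {'vfov': 49.87279826410126, 'cx': 316.53108753588054, 'cy': 199.91794765602899, 'camera_from_world': array([[-0.74636988, -0.66545653,  0.00998073,  0.42194395],
       [ 0.51738702, -0.57073308,  0.63763189, -0.31844688],
       [-0.41861997,  0.48107313,  0.77027654, -1.10290454],
       [ 0.        ,  0.        ,  0.        ,  1.        ]])}
top {'vfov': 55.20615467229562, 'cx': 320.235571018784, 'cy': 195.24885045373438, 'camera_from_world': array([[ 2.41268416e-03, -9.99996827e-01,  7.24714688e-04,
         1.50219279e-02],
       [ 9.78472989e-01,  2.51030612e-03,  2.06359656e-01,
        -5.59199707e-01],
       [-2.06360821e-01,  2.11233074e-04,  9.78475941e-01,
        -1.08954376e+00],
       [ 0.00000000e+00,  0.00000000e+00,  0.00000000e+00,
         1.00000000e+00]])}
```

View pics/side0.png

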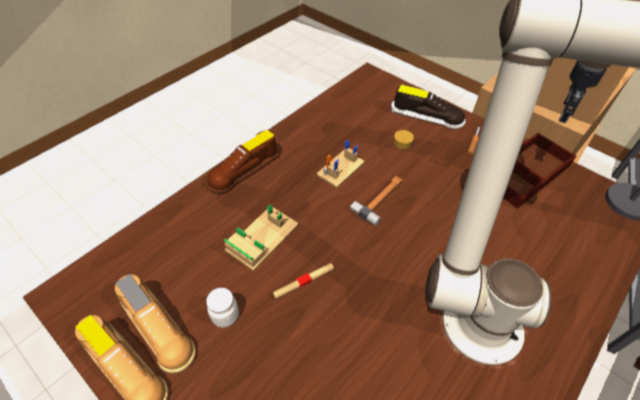

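View pics/top0.png

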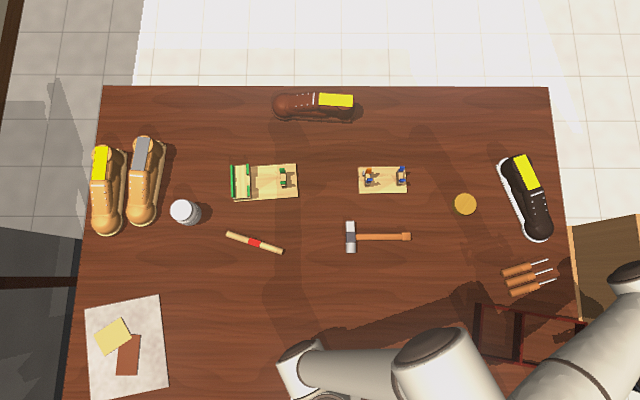

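```bash
cat > h.py <<'E'
import numpy as np, cv2
from bench import bot,cams,job
def f(m): return 200/np.tan(np.radians(m["vfov"])/2)
def proj(n,p):
    m=cams.camera_model(n); p=np.atleast_2d(p); c=(m["camera_from_world"]@np.c_[p,np.ones(len(p))].T).T
    return np.c_[m["cx"]+f(m)*c[:,0]/-c[:,2], m["cy"]-f(m)*c[:,1]/-c[:,2]]
def ray(n,uv):
    m=cams.camera_model(n); T=m["camera_from_world"];R=T[:3,:3]; o=-R.T@T[:3,3]
    uv=np.atleast_2d(uv).astype(float)
    d=np.c_[(uv[:,0]-m["cx"])/f(m),-(uv[:,1]-m["cy"])/f(m),-np.ones(len(uv))]@R
    return o,d/np.linalg.norm(d,axis=1)[:,None]
def onz(n,uv,z):
    o,d=ray(n,uv); return o+d*((z-o[2])/d[:,2])[:,None]
def tri(uvt,uvs):
    o1,d1=ray("top",uvt);o2,d2=ray("side",uvs);d1=d1[0];d2=d2[0]
    s=np.linalg.lstsq(np.c_[d1,-d2],o2-o1,rcond=None)[0]
    a=o1+s[0]*d1;b=o2+s[1]*d2
    return (a+b)/2,np.linalg.norm(a-b)
E
python3 - <<'E'
import cv2
t=cv2.imread("pics/top0.png");s=cv2.imread("pics/side0.png")
z=lambda im,x0,y0,x1,y1,k:cv2.resize(im[y0:y1,x0:x1],None,fx=k,fy=k,interpolation=cv2.INTER_NEAREST)
cv2.imwrite("pics/t_a.png",z(t,220,150,310,260,5))
cv2.imwrite("pics/t_b.png",z(t,335,155,435,260,6) if 0 else z(t,335,155,425,260,5))
cv2.imwrite("pics/s_a.png",z(s,215,200,345,310,5))
cv2.imwrite("pics/s_b.png",z(s,310,130,415,230,5))
E
```

```text
(no output)
```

View pics/t_a.png

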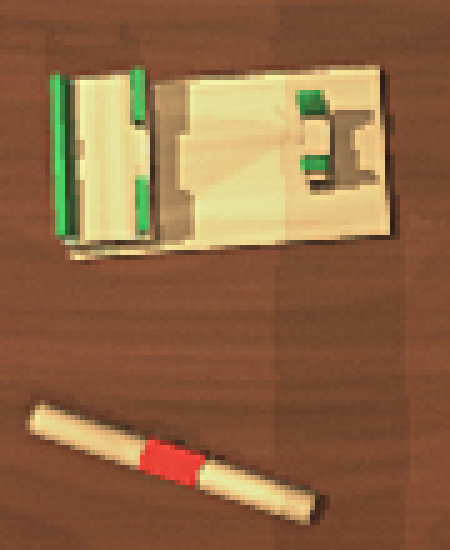

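View pics/t_b.png

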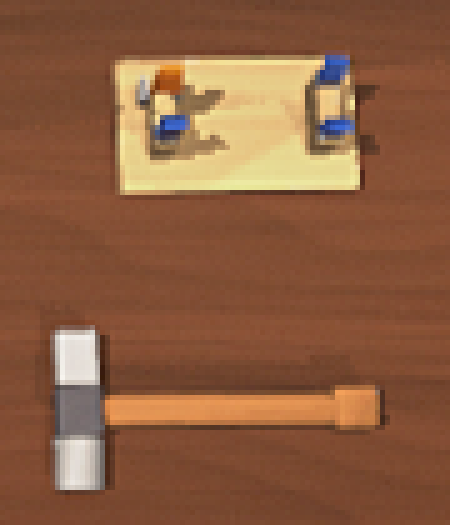

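View pics/s_a.png

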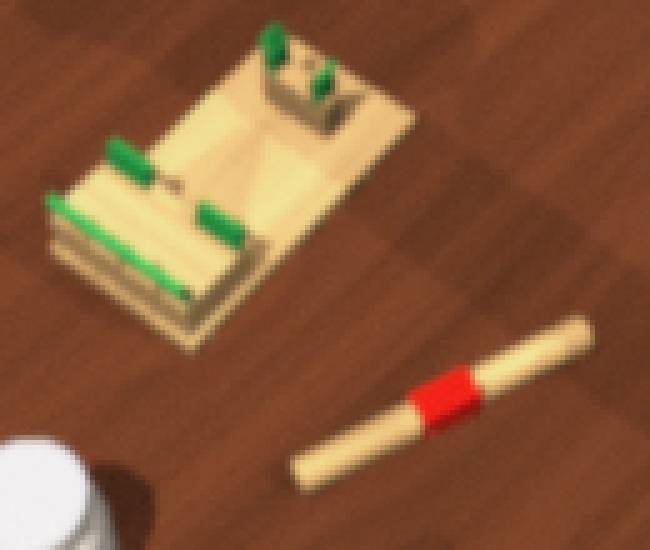

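View pics/s_b.png

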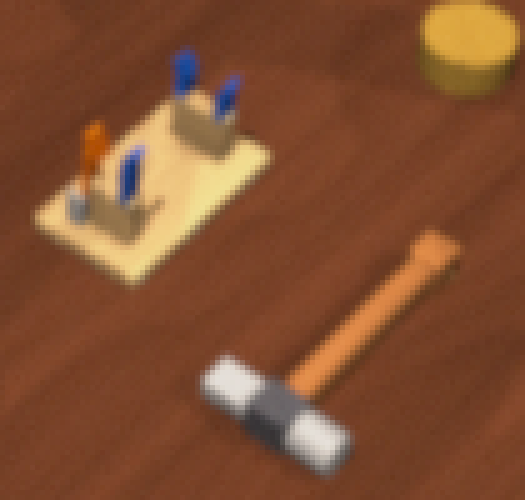

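```bash
cat > m.py <<'E'
from h import *
def masks(im):
    hsv=cv2.cvtColor(im,cv2.COLOR_BGR2HSV);H,S,V=[hsv[...,i].astype(int) for i in range(3)]
    return dict(green=(H>50)&(H<85)&(S>110)&(V>50),blue=(H>105)&(H<125)&(S>140)&(V>60),red=((H<5)|(H>174))&(S>200)&(V>120),
     orange=(H>5)&(H<14)&(S>205)&(V>140),
     pale=(H>13)&(H<27)&(S>50)&(S<165)&(V>165))
def comps(m,roi,amin=3):
    x0,y0,x1,y1=roi; w=np.zeros(m.shape,np.uint8); w[y0:y1,x0:x1]=m[y0:y1,x0:x1]
    n,l,st,c=cv2.connectedComponentsWithStats(w,connectivity=8)
    return [(int(st[i,4]),c[i].round(2).tolist(),st[i,:4].tolist()) for i in range(1,n) if st[i,4]>=amin],l
E
python3 - <<'E'
from m import *
R={"top":{"cr":(220,150,310,210),"cl":(350,155,425,200),"st":(215,220,295,260),"ha":(335,210,425,260)},
"side":{"cr":(215,195,305,275),"cl":(310,130,370,190),"st":(265,255,345,305),"ha":(345,170,415,230)}}
for n in R:
    im=cv2.imread(f"pics/{n}0.png");M=masks(im)
    for o,cols in dict(cr=["green","pale"],cl=["blue","orange","pale"],st=["red","pale"],ha=["orange"]).items():
        for c in cols: print(n,o,c,comps(M[c],R[n][o])[0])
print(np.array2string(proj("top",[[.6,.1,0]])))
im=cv2.imread("pics/top0.png")
for p in [(372,236),(260,180),(390,180),(225,235)]: print(p,cv2.cvtColor(im[p[1]:p[1]+1,p[0]:p[0]+1],cv2.COLOR_BGR2HSV))
E
```

```text
top cr green [(84, [231.8, 180.92], [230, 165, 5, 32]), (24, [247.25, 168.0], [246, 164, 3, 10]), (23, [281.83, 170.13], [280, 168, 5, 5]), (17, [282.65, 182.06], [280, 181, 6, 3]), (24, [248.08, 190.33], [247, 186, 3, 10])]
top cr pale [(1198, [272.99, 182.46], [234, 163, 64, 39]), (17, [235.29, 173.0], [235, 165, 2, 17]), (199, [242.46, 182.33], [236, 165, 14, 34]), (6, [269.5, 165.0], [267, 165, 6, 1])]
top cl blue [(17, [401.18, 168.41], [399, 167, 6, 4]), (11, [369.09, 179.36], [367, 178, 5, 3]), (12, [401.75, 179.67], [399, 179, 6, 3])]
top cl orange [(13, [368.38, 170.85], [367, 169, 4, 4])]
top cl pale [(858, [380.9, 180.07], [358, 166, 49, 28]), (46, [401.61, 174.5], [398, 170, 8, 9]), (18, [367.17, 175.78], [366, 173, 4, 7])]
top st red []
top st pale [(131, [236.77, 236.73], [226, 231, 23, 12]), (110, [271.44, 248.16], [260, 242, 23, 12])]
top ha orange []
side cr green [(30, [269.27, 208.67], [267, 205, 5, 9]), (12, [279.0, 216.5], [278, 214, 3, 6]), (40, [240.4, 231.92], [237, 228, 8, 9]), (64, [237.2, 248.42], [225, 239, 27, 20]), (37, [258.46, 244.54], [255, 241, 8, 8]
[... 152 characters left out ...]
11, [249.0, 260.0], [247, 258, 5, 5])]
side cl blue [(19, [346.74, 143.84], [345, 141, 4, 7]), (8, [354.88, 149.0], [354, 147, 3, 5]), (12, [335.5, 165.0], [335, 162, 2, 7])]
side cl orange [(23, [328.87, 159.35], [327, 155, 5, 10])]
side cl pale [(19, [349.32, 150.05], [347, 148, 5, 5]), (634, [340.65, 168.42], [317, 150, 47, 37])]
side st red [(117, [303.84, 279.32], [297, 273, 14, 14])]
side st pale [(3, [265.33, 255.33], [265, 255, 2, 2]), (161, [320.92, 270.7], [310, 263, 23, 16]), (179, [285.67, 288.67], [273, 281, 26, 17])]
side ha orange []
[[293.90203807 186.37903414]]
(372, 236) [[[ 13 160 225]]]
(260, 180) [[[ 21 107 231]]]
(390, 180) [[[ 18 114 231]]]
(225, 235) [[[ 12 138 148]]]
```

```bash
cat > e.py <<'E'
from m import *
from scipy.optimize import least_squares
from scipy.ndimage import map_coordinates
def edge(im,a,b,hw=3.0,n=25,lo=.08,hi=.92):
    "fit line to strongest gradient near segment a-b (pixel index coords)"
    g=cv2.GaussianBlur(im,(0,0),0.6)[...,1].astype(float)
    a=np.array(a,float);b=np.array(b,float);t=(b-a)/np.linalg.norm(b-a);nn=np.array([-t[1],t[0]])
    s=np.arange(-hw,hw+.01,.1);P=[]
    for k in np.linspace(lo,hi,n):
        q=a+k*(b-a)+s[:,None]*nn
        v=map_coordinates(g,[q[:,1],q[:,0]],order=1)
        d=np.abs(np.gradient(v)); d=np.convolve(d,np.ones(9)/9,'same')
        i=d.argmax()
        if 4<i<len(s)-5: P.append(q[i])
    P=np.array(P,np.float32)
    vx,vy,x,y=cv2.fitLine(P,cv2.DIST_HUBER,0,.01,.01).ravel()
    r=(P-[x,y])@np.array([-vy,vx])
    return np.array([x,y]),np.array([vx,vy]),np.median(np.abs(r))
def inter(l1,l2):
    s=np.linalg.solve(np.c_[l1[1],-l2[1]],l2[0]-l1[0]);return l1[0]+s[0]*l1[1]
E
python3 - <<'E'
from e import *
t=cv2.imread("pics/top0.png");s=cv2.imread("pics/side0.png")
C=lambda p,o:np.array(p)/5-.5+np.array(o)
def pose_fit(obs):
    # obs: (cam, line, two local pts) -> residual distance of projected local pts to line
    def W(p,L):
        c,sn=np.cos(p[2]),np.sin(p[2]); L=np.array(L)
        return np.c_[p[0]+c*L[:,0]-sn*L[:,1],p[1]+sn*L[:,0]+c*L[:,1],L[:,2]]
    def res(p):
        r=[]
        for cam,l,L in obs:
            uv=proj(cam,W(p,L)); r+=list((uv-l[0])@np.array([-l[1][1],l[1][0]]))
        return np.array(r)
    q=least_squares(res,[.6,0,0],loss='soft_l1',f_scale=.5); return q.x,res(q.x).round(2)
ot=(220,150);os_=(215,200)
cr=[(-.055,-.125),(.055,-.125),(.055,.075),(-.055,.075)] # near-right, far-right, far-left, near-left
def L(c,i,j): return [(*c[i],.012),(*c[j],.012)]
E={}
E['top far']=("top",edge(t,C((165,78),ot),C((375,67),ot)),L(cr,1,2))
E['top right']=("top",edge(t,C((381,66),ot),C((391,235),ot)),L(cr,0,1))
E['top near']=("top",edge(t,C((165,242),ot),C((388,236),ot),2),L(cr,0,3))
E['side right(-x)']=("side",edge(s,C((415,118),os_),C((265,270),os_)),L(cr,0,3))
E['side back(-y)']=("side",edge(s,C((345,75),os_),C((415,118),os_)),L(cr,0,1))
E['side front']=("side",edge(s,C((55,245),os_),C((185,340),os_),3),L(cr,2,3))
for k,v in E.items(): print(k,v[1][2],v[1][0],v[1][1])
for sub in (list(E),[k for k in E if 'top' in k],[k for k in E if 'side' in k]):
    print("cradle",pose_fit([E[k] for k in sub]))
ot=(335,155);os_=(310,130)
cl=[(-.043,-.085),(.043,-.085),(.043,.065),(-.043,.065)]
F={}
F['top far']=("top",edge(t,C((114,60),ot),C((310,57),ot)),L(cl,1,2))
F['top right']=("top",edge(t,C((353,100),ot),C((360,190),ot)),L(cl,0,1))
F['top near']=("top",edge(t,C((122,192),ot),C((360,188),ot),2),L(cl,0,3))
F['top left']=("top",edge(t,C((114,60),ot),C((122,192),ot)),L(cl,2,3))
F['side -x']=("side",edge(s,C((270,155),os_),C((133,272),os_),2.5),L(cl,0,3))
F['side back']=("side",edge(s,C((240,140),os_),C((270,155),os_)),L(cl,0,1))
F['side front']=("side",edge(s,C((37,215),os_),C((133,272),os_),2.5),L(cl,2,3))
F['side far']=("side",edge(s,C((110,155),os_),C((170,110),os_)),L(cl,1,2))
for k,v in F.items(): print(k,v[1][2],v[1][0],v[1][1])
for sub in (list(F),[k for k in F if 'top' in k],[k for k in F if 'side' in k]):
    print("clip",pose_fit([F[k] for k in sub]))
E
```

```text
top far 0.21707807 [273.52512 164.47934] [ 0.997451   -0.07135507]
top right 0.20736976 [296.5085  181.27333] [0.07936748 0.9968454 ]
top near 0.20688258 [279.49484 197.61385] [ 0.9970238  -0.07709448]
side right(-x) 0.054504156 [280.98013 240.58044] [ 0.6986057  -0.71550685]
side back(-y) 0.09258425 [290.08572 217.60664] [0.83925486 0.5437383 ]
side front 0.09050016 [239.13837 260.37387] [0.8150617  0.57937413]
cradle (array([0.60895757, 0.21624829, 0.08118063]), array([-0.03,  0.22,  0.18, -0.21,  0.43,  0.42, -0.61, -0.74,  0.38,
        0.87, -0.43, -0.32]))
cradle (array([0.60982548, 0.21637843, 0.08129544]), array([-0.3 , -0.04,  0.19, -0.19,  0.15,  0.14]))
cradle (array([0.60679272, 0.21604293, 0.08145304]), array([ 0.03, -0.02,  0.36,  0.86, -0.44, -0.34]))
top far 0.022394322 [376.3552  166.46837] [ 1.0000000e+00 -5.7340774e-05]
top right 0.14794222 [405.8862  182.41582] [0.09683736 0.99530023]
top near 0.029834723 [388.0327  192.50038] [ 0.99999726 -0.00233626]
top left 0.13096488 [358.38437 180.42468] [0.02148888 0.9997691 ]
side -x 0.041366916 [348.9765 174.7312] [ 0.7379565 -0.6748482]
side back 0.1304295 [360.9122  158.49057] [0.8823479  0.47059774]
side front 0.19829264 [326.08633 179.81517] [0.85973793 0.51073545]
side far 0.067590035 [337.086   154.66049] [ 0.7674798  -0.64107317]
clip (array([ 0.6194075 , -0.16808801,  0.01672098]), array([-0.24,  0.4 ,  0.3 , -0.62,  0.22,  0.78,  0.37, -0.01, -0.48,
       -0.94,  0.63, -0.3 , -0.7 ,  0.05, -0.05,  0.02]))
clip (array([ 0.62045179, -0.1683961 ,  0.00828509]), array([-0.34, -0.09,  0.31, -0.84,  0.12,  0.28,  0.16,  0.01]))
clip (array([ 0.61766857, -0.16768519,  0.03093048]), array([-0.34, -0.21,  0.6 , -0.06, -0.42,  0.02,  0.08,  0.71]))
```

Run:
```python
from e import *
t=cv2.imread("pics/top0.png");s=cv2.imread("pics/side0.png")
def loc(P,p):
    c,sn=np.cos(p[2]),np.sin(p[2]);d=P-[p[0],p[1],0];return (np.array([c*d[0]+sn*d[1],-sn*d[0]+c*d[1],d[2]])*1000).round(1)
CR=(.609,.2163,.081);CL=(.6194,-.1681,.0167)
for nm,a,b,p in [("fork far",(281.83,170.13),(269.27,208.67),CR),("fork near",(282.65,182.06),(279,216.5),CR),("rib far",(247.25,168),(240.4,231.92),CR),("rib near",(248.08,190.33),(258.46,244.54),CR),("outer rib",(231.8,180.92),(237.2,248.42),CR),
 ("clipfork far",(401.18,168.41),(346.74,143.84),CL),("clipfork near",(401.75,179.67),(354.88,149),CL),("cliptine",(369.09,179.36),(335.5,165),CL),("jaw",(368.38,170.85),(328.87,159.35),CL)]:
    P,r=tri(a,b);print(nm,P.round(4),"gap",(r*1000).round(1),"local",loc(P,p))
# stick
for n,im,roi in (("top",t,(215,220,295,260)),("side",s,(265,258,345,305))):
    hsv=cv2.cvtColor(im,cv2.COLOR_BGR2HSV).astype(int);H,S,V=hsv[...,0],hsv[...,1],hsv[...,2]
    red=((H<6)|(H>172))&(S>150)&(V>150); pale=(H>10)&(H<27)&(S<175)&(V>150)
    cr,_=comps(red,roi,20);cp,_=comps(red|pale,roi,100)
    print(n,cr,cp)
    w=np.zeros(red.shape,bool);x0,y0,x1,y1=roi;w[y0:y1,x0:x1]=(red|pale)[y0:y1,x0:x1]
    l=comps(red|pale,roi,100)
    ys,xs=np.nonzero(w);m=cv2.minAreaRect(np.c_[xs,ys].astype(np.float32));print(m)
    vx,vy,x,y=cv2.fitLine(np.c_[xs,ys].astype(np.float32),cv2.DIST_L2,0,.01,.01).ravel();print("line",vx,vy,x,y)
    # hammer
    roi={"top":(335,210,425,260),"side":(345,170,415,230)}[n]
    han=(H>7)&(H<15)&(S>130)&(V>170); head=(S<70)&(V>50)
    for nm,mk in(("han",han),("head",head)):
        c,l=comps(mk,roi,30);print(n,nm,c)
        for i,cc in enumerate(c):
            pass
        x0,y0,x1,y1=roi;w=np.zeros(mk.shape,bool);w[y0:y1,x0:x1]=mk[y0:y1,x0:x1];ys,xs=np.nonzero(w)
        print(cv2.minAreaRect(np.c_[xs,ys].astype(np.float32)),cv2.fitLine(np.c_[xs,ys].astype(np.float32),cv2.DIST_HUBER,0,.01,.01).ravel())
```

```text
fork far [0.6345 0.1323 0.0636] gap 2.2 local [ 18.6 -85.7  63.6]
fork near [0.5988 0.1296 0.0549] gap 3.6 local [-17.2 -85.6  54.9]
rib far [0.6439 0.2395 0.0502] gap 4.0 local [36.7 20.3 50.2]
rib near [0.5744 0.2344 0.05  ] gap 2.8 local [-33.1  20.9  50. ]
outer rib [0.603  0.2843 0.0568] gap 0.2 local [-0.4 68.2 56.8]
clipfork far [ 0.6383 -0.2284  0.0696] gap 4.1 local [ 17.8 -60.6  69.6]
clipfork near [ 0.6039 -0.229   0.0677] gap 3.7 local [-16.5 -60.6  67.7]
cliptine [ 0.6049 -0.1312  0.0662] gap 3.9 local [-13.9  37.1  66.2]
jaw [ 0.6291 -0.1278  0.0774] gap 2.1 local [10.4 40.1 77.4]
top [(79, [253.72, 242.04], [248, 238, 13, 9])] [(334, [252.99, 242.0], [225, 231, 58, 24])]
((253.65003967285156, 242.05003356933594), (59.4508171081543, 6.640782833099365), 18.434947967529297)
line 0.9491876 0.31471092 252.99101 242.00299
top han [(329, [383.21, 236.36], [356, 232, 54, 8])]
((382.5, 235.5), (7.0, 53.0), 90.0) [ 9.9991202e-01 -1.3264362e-02  3.8281522e+02  2.3625516e+02]
top head [(301, [350.22, 236.94], [346, 221, 10, 32])]
((350.5, 236.5), (31.0, 9.0), 90.0) [ 2.2733947e-03 -9.9999744e-01  3.5001056e+02  2.3669510e+02]
side [(104, [303.42, 278.67], [296, 273, 15, 13])] [(479, [302.8, 279.76], [273, 263, 61, 35])]
((302.83868408203125, 279.221435546875), (8.453381538391113, 65.78936004638672), 62.650123596191406)
line 0.8884762 -0.45892274 302.80377 279.75992
side han [(223, [383.82, 192.27], [368, 177, 33, 32])]
((383.25006103515625, 192.25001525878906), (6.363960266113281, 42.42640686035156), 45.0) [  0.7085278   -0.70568293 383.68964    192.36342   ]
side head [(325, [364.8, 212.58], [350, 201, 30, 24])]
((364.69232177734375, 212.4615020751953), (32.172611236572266, 11.094003677368164), 33.6900634765625) [  0.83407104   0.551657   364.72122    212.49689   ]
```

Run:
```python
from e import *
def T(a,b):
    P,r=tri(a,b);return P.round(4),(r*1000).round(1)
print("stick red",T((253.72,242.04),(303.42,278.67)),"all",T((253.2,242.03),(302.8,279.5)))
a=onz("top",[[253-25*.949,242-25*.3147],[253+25*.949,242+25*.3147]],.012);print("stick top",a.mean(0),np.arctan2(-(a[0]-a[1])[0],(a[0]-a[1])[1]))
a=onz("side",[[302.8-25*.8885,279.5+25*.459],[302.8+25*.8885,279.5-25*.459]],.01);print("stick side",a.mean(0),np.arctan2(-(a[0]-a[1])[0],(a[0]-a[1])[1]))
print("head",T((350.22,236.94),(364.8,212.58)),onz("top",(350.22,236.94),.02),onz("side",(364.8,212.58),.018))
t=cv2.imread("pics/top0.png");s=cv2.imread("pics/side0.png")
C=lambda p,o:np.array(p)/5-.5+np.array(o)
ot=(335,155);os_=(310,130)
def yaw(n,l,z):
    a=onz(n,[l[0]-15*l[1],l[0]+15*l[1]],z); d=a[1]-a[0]; d=d*np.sign(d[1]); return a.mean(0).round(4),np.arctan2(-d[0],d[1]).round(4),l[2]
print("handle far",yaw("top",edge(t,C((110,396),ot),C((330,392),ot),2.5),.020))
print("handle near",yaw("top",edge(t,C((110,425),ot),C((330,424),ot),2.5),.020))
print("handle s L",yaw("side",edge(s,C((290,375),os_),C((405,258),os_),2.5),.020))
print("handle s R",yaw("side",edge(s,C((320,397),os_),C((430,280),os_),2.5),.015))
print("head top L",yaw("top",edge(t,C((53,330),ot),C((56,488),ot),2.5),.022))
print("head top R",yaw("top",edge(t,C((99,330),ot),C((103,488),ot),2.5),.022))
for nm,uv in (("head far",(352-.3,220.5)),("near",(350.5,252.5))): print(nm,onz("top",uv,.015))
# butt end & head extremes along y
print("butt end", onz("top",(381/5-.5+335,407/5-.5+155),.015))
print("head -y/+y faces", onz("top",[(345.5,236.9),(355.5,236.9)],.022))
```

```text
stick red (array([0.4211, 0.2168, 0.0192]), np.float64(2.3)) all (array([0.4214, 0.2188, 0.017 ]), np.float64(2.1))
stick top [0.42298196 0.22113656 0.012     ] -0.3131362211108932
stick side [0.42275886 0.21434482 0.01      ] -0.30644335559223035
head (array([ 0.4375, -0.0756,  0.0167]), np.float64(2.2)) [[ 0.43821703 -0.07486921  0.02      ]] [[ 0.43598125 -0.0751733   0.018     ]]
handle far (array([ 0.4489, -0.161 ,  0.02  ]), np.float64(0.0029), np.float32(0.023311814))
handle near (array([ 0.4308, -0.1754,  0.02  ]), np.float64(0.0025), np.float32(0.023327382))
handle s L (array([ 0.4487, -0.1817,  0.02  ]), np.float64(0.0154), np.float32(0.047209293))
handle s R (array([ 0.4318, -0.1694,  0.015 ]), np.float64(0.0122), np.float32(0.06710601))
head top L (array([ 0.44  , -0.0608,  0.022 ]), np.float64(1.5581), np.float32(0.11963971))
head top R (array([ 0.429, -0.089,  0.022]), np.float64(-1.535), np.float32(0.48801556))
head far [[ 0.4892165  -0.08050785  0.015     ]]
near [[ 0.39174915 -0.07546278  0.015     ]]
butt end [[ 0.4423421  -0.25970705  0.015     ]]
head -y/+y faces [[ 0.43810291 -0.06041809  0.022     ]
 [ 0.43817817 -0.0907048   0.022     ]]
```

Call:
carry_out(deltas=[{"offset":[0.03,0.0489,-0.007],"dr":[0,0,0.1354],"grip":-1},{"offset":[0.03,0.0489,-0.007],"dr":[0,0,0.1354],"grip":-1},{"offset":[0.03,0.0489,-0.007],"dr":[0,0,0.1354],"grip":-1},{"offset":[0.03,0.0489,-0.007],"dr":[0,0,0.1354],"grip":-1},{"offset":[0.03,0.0489,-0.007],"dr":[0,0,0.1354],"grip":-1},{"offset":[0.03,0.0489,-0.007],"dr":[0,0,0.1354],"grip":-1},{"offset":[0.03,0.0489,-0.007],"dr":[0,0,0.1354],"grip":-1},{"offset":[0.03,0.0489,-0.007],"dr":[0,0,0.1354],"grip":-1},{"offset":[0.03,0.0489,-0.007],"dr":[0,0,0.1354],"grip":-1},{"offset":[0.03,0.0489,-0.007],"dr":[0,0,0.1354],"grip":-1}], newtons=80)

```text
clock: 1.35
position: [0.4411, -0.1181, 0.1611]
ee_rot: [-1.571, -0.0, 1.586]
contact_force: [0.9, -1.3, -0.5]
gripper_width: 0.0851
```

Call:
carry_out(deltas=[{"offset":[0,0,0],"dr":[0,0,0],"grip":-1},{"offset":[0,0,0],"dr":[0,0,0],"grip":-1}])

```text
clock: 1.6
position: [0.4401, -0.1198, 0.1609]
ee_rot: [-1.569, -0.0, 1.581]
contact_force: [0.0, -0.7, -0.9]
gripper_width: 0.0851
```

Call:
carry_out(deltas=[{"offset":[0,0,-0.035],"dr":[0,0,0],"grip":-1},{"offset":[0,0,-0.035],"dr":[0,0,0],"grip":-1},{"offset":[0,0,-0.03],"dr":[0,0,0],"grip":-1},{"offset":[0,0,-0.025],"dr":[0,0,0],"grip":-1},{"offset":[0,0,-0.02],"dr":[0,0,0],"grip":-1},{"offset":[0,0,-0.012],"dr":[0,0,0],"grip":-1},{"offset":[0,0,0],"dr":[0,0,0],"grip":-1}])

```text
clock: 2.48
position: [0.4398, -0.1207, 0.0039]
ee_rot: [-1.569, 0.0, 1.579]
contact_force: [0.4, 0.3, 1.4]
gripper_width: 0.0856
```

Run:
```python
from h import *
print(bot.get_state()["position"])
for n in("side","top"):
    im=cams.read_camera(n)
    x0,y0,x1,y1={"side":(330,110,430,240),"top":(320,190,430,270)}[n]
    k=4;cv2.imwrite(f"pics/{n}1.png",cv2.resize(im[y0:y1,x0:x1],None,fx=k,fy=k,interpolation=cv2.INTER_NEAREST))
```

```text
[ 0.43983737 -0.12073724  0.00391243]
```

View pics/side1.png

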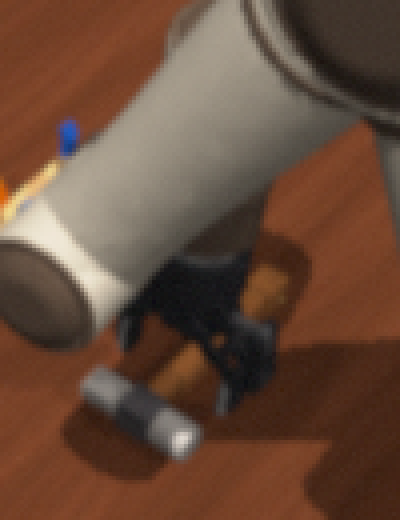

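View pics/top1.png

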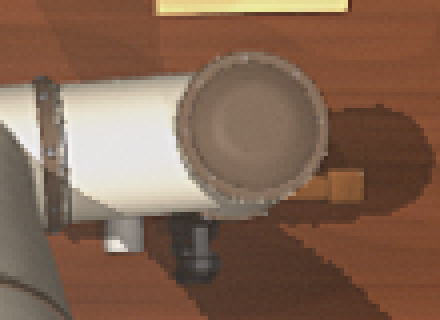

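The side view shows the fingers straddling the handle behind the head (near x=240, y=370 in the crop). Closing and lifting a bit.

Call:
carry_out(deltas=[{"offset":[0,0,0],"dr":[0,0,0],"grip":1},{"offset":[0,0,0],"dr":[0,0,0],"grip":1},{"offset":[0,0,0],"dr":[0,0,0],"grip":1},{"offset":[0,0,0],"dr":[0,0,0],"grip":1},{"offset":[0,0,0],"dr":[0,0,0],"grip":1},{"offset":[0,0,0],"dr":[0,0,0],"grip":1}], newtons=100)

```text
clock: 3.32
position: [0.4404, -0.1199, 0.0048]
ee_rot: [-1.571, 0.0, 1.582]
contact_force: [-2.4, 1.1, 5.9]
gripper_width: 0.0179
```

Call:
carry_out(deltas=[{"offset":[0,0,0.01],"dr":[0,0,0],"grip":1},{"offset":[0,0,0.03],"dr":[0,0,0],"grip":1},{"offset":[0,0,0.045],"dr":[0,0,0],"grip":1},{"offset":[0,0,0.045],"dr":[0,0,0],"grip":1},{"offset":[0,0,0],"dr":[0,0,0],"grip":1}])

```text
clock: 3.95
position: [0.4427, -0.1199, 0.1378]
ee_rot: [-1.579, -0.0, 1.581]
contact_force: [1.1, -0.6, -3.7]
gripper_width: 0.0181
```

Call:
carry_out(deltas=[{"offset":[0.012,0.024,0.01],"dr":[0,0,0.01],"grip":1},{"offset":[0.024,0.048,0],"dr":[0,0,0.01],"grip":1},{"offset":[0.024,0.048,0],"dr":[0,0,0.01],"grip":1},{"offset":[0.024,0.048,0],"dr":[0,0,0.01],"grip":1},{"offset":[0.024,0.048,0],"dr":[0,0,0.01],"grip":1},{"offset":[0.024,0.048,0],"dr":[0,0,0.01],"grip":1},{"offset":[0.024,0.048,0],"dr":[0,0,0.01],"grip":1},{"offset":[0.012,0.024,0],"dr":[0,0,0],"grip":1},{"offset":[0,0,0],"dr":[0,0,0],"grip":1},{"offset":[0,0,0],"dr":[0,0,0],"grip":1}])

```text
clock: 5.2
position: [0.6071, 0.2151, 0.1424]
ee_rot: [-1.567, 0.002, 1.65]
contact_force: [-1.3, 0.0, -4.7]
gripper_width: 0.0181
```

Run:
```python
from h import *
for n in("side","top"):
    im=cams.read_camera(n); cv2.imwrite(f"pics/{n}2f.png",im)
    x0,y0,x1,y1={"side":(180,130,320,290),"top":(200,120,330,240)}[n]
    k=4;cv2.imwrite(f"pics/{n}2.png",cv2.resize(im[y0:y1,x0:x1],None,fx=k,fy=k,interpolation=cv2.INTER_NEAREST))
print([bot.get_state()[k] for k in("position","ee_rot","contact_force","torque")])
```

```text
[array([0.60762168, 0.21483465, 0.14351068]), array([-1.56863729e+00,  8.35428028e-04,  1.64976194e+00]), array([ 0.39509361, -0.66426526, -3.42770714]), array([-0.11390436, -0.05939895, -0.01928741])]
```

View pics/side2.png

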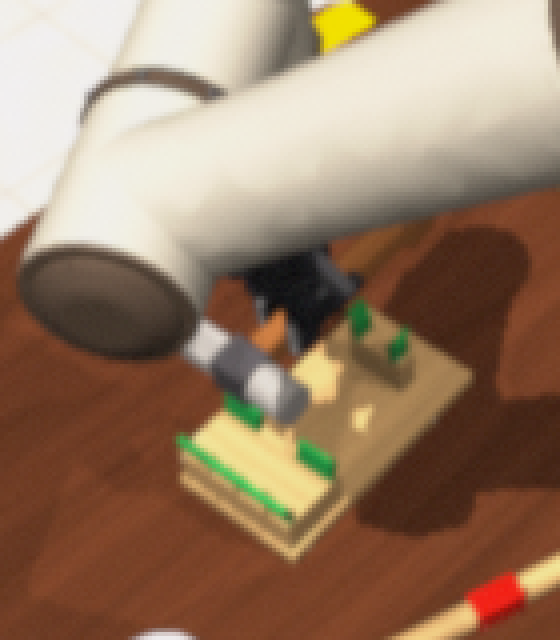

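View pics/top2.png

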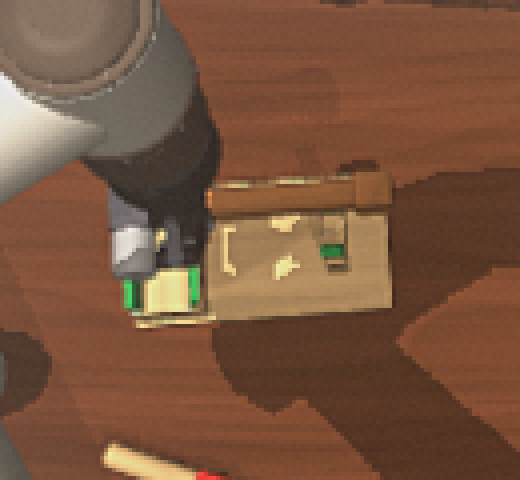

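Run:
```python
from e import *
t=cv2.imread("pics/top2f.png");s=cv2.imread("pics/side2f.png")
C=lambda p,o:np.array(p)/4-.5+np.array(o)
ot=(200,120);Z=.139
def yaw(n,l,z):
    a=onz(n,[l[0]-15*l[1],l[0]+15*l[1]],z); d=a[1]-a[0]; d=d*np.sign(d[1]); return a.mean(0).round(4),np.arctan2(-d[0],d[1]).round(4),l[2]
def xat(n,l,z,y):
    a,yw,_=yaw(n,l,z);return a[0]-np.tan(yw)*(y-a[1]),yw
hf=edge(t,C((215,190),ot),C((352,182),ot),2);hn=edge(t,C((215,214),ot),C((352,207),ot),2)
print("far",hf,xat("top",hf,Z+.022,.216)); print("near",hn,xat("top",hn,Z+.015,.216))
be=edge(t,C((391,174),ot),C((393,205),ot),2.);print("butt end",be,onz("top",be[0],Z+.020))
hd=edge(t,C((112,235),ot),C((112,275),ot),2.);print("head +y",hd,onz("top",hd[0],Z+.015))
hd=edge(t,C((154,230),ot),C((154,270),ot),2.);print("head -y",hd,onz("top",hd[0],Z+.015))
M=cv2.cvtColor(t,cv2.COLOR_BGR2HSV).astype(int);print(M[165:176,280])
```

```text
far (array([268.80148, 165.83144], dtype=float32), array([ 0.9986684 , -0.05158937], dtype=float32), np.float32(0.14434509)) (np.float64(0.6172931410342054), np.float64(0.0563))
near (array([269.8445 , 173.50388], dtype=float32), array([ 0.99998313, -0.00580859], dtype=float32), np.float32(0.02280603)) (np.float64(0.5998891474057186), np.float64(0.0086))
butt end (array([297.08386, 166.7929 ], dtype=float32), array([0.20970887, 0.9777639 ], dtype=float32), np.float32(0.18247905)) [[0.618472   0.08088159 0.159     ]]
head +y (array([227.5  , 183.075], dtype=float32), array([-4.371139e-08,  1.000000e+00], dtype=float32), np.float32(9.944314e-08)) [[0.57270361 0.2727679  0.154     ]]
head -y (array([238.5    , 181.33499], dtype=float32), array([ 2.578893e-06, -1.000000e+00], dtype=float32), np.float32(8.123517e-06)) [[0.57773367 0.24260733 0.154     ]]
[[ 14 141 139]
 [ 12 157 145]
 [ 13 154 149]
 [ 13 158 142]
 [ 13 156 139]
 [ 12 157 135]
 [ 12 151 120]
 [ 15 134  84]
 [ 21 110  90]
 [ 16 115 131]
 [ 16 116 145]]
```

Call:
carry_out(deltas=[{"offset":[0.002,0.001,-0.01],"dr":[0,0,0],"grip":1},{"offset":[0,0,-0.02],"dr":[0,0,0],"grip":1},{"offset":[0,0,-0.02],"dr":[0,0,0],"grip":1},{"offset":[0,0,-0.015],"dr":[0,0,0],"grip":1},{"offset":[0,0,-0.005],"dr":[0,0,0],"grip":1},{"offset":[0,0,0],"dr":[0,0,0],"grip":1},{"offset":[0,0,0],"dr":[0,0,0],"grip":1}])

```text
clock: 6.18
position: [0.6112, 0.2173, 0.0752]
ee_rot: [-1.573, -0.001, 1.651]
contact_force: [0.1, 1.0, -3.4]
gripper_width: 0.0179
```

Run:
```python
from h import *
for n in("side","top"):
    im=cams.read_camera(n); cv2.imwrite(f"pics/{n}3f.png",im)
    x0,y0,x1,y1={"side":(180,150,320,290),"top":(200,120,330,240)}[n]
    k=4;cv2.imwrite(f"pics/{n}3.png",cv2.resize(im[y0:y1,x0:x1],None,fx=k,fy=k,interpolation=cv2.INTER_NEAREST))
print([bot.get_state()[k] for k in("position","ee_rot","contact_force","torque")])
```

```text
[array([0.61101036, 0.21732777, 0.07520012]), array([-1.57231683e+00, -7.35803227e-04,  1.65095071e+00]), array([ 0.57134861, -0.53895821, -4.65106105]), array([-0.07476848, -0.05213304,  0.04076504])]
```

View pics/side3.png

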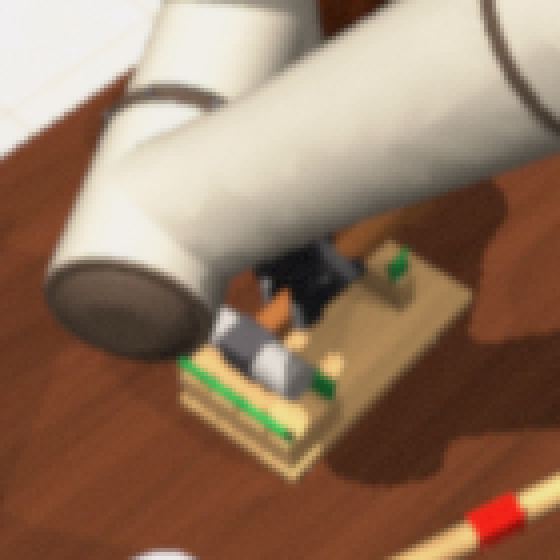

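View pics/top3.png

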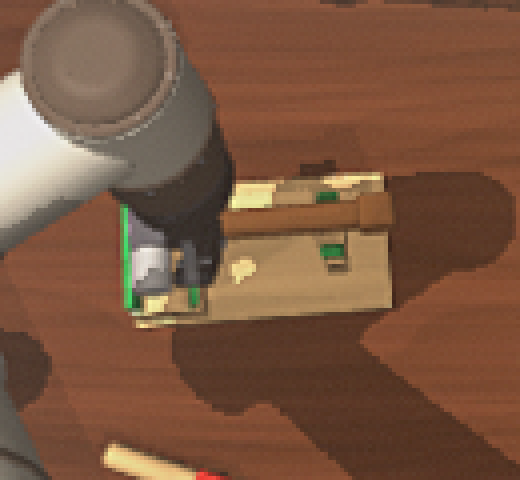

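Run:
```python
from e import *
t=cv2.imread("pics/top3f.png")
C=lambda p,o:np.array(p)/4-.5+np.array(o)
ot=(200,120);Z=.0704
for nm,a,z in [("handle far@fork",(328,204),Z+.025),("handle near@fork",(328,232),Z+.015),("handle far@230",(232,212),Z+.025),("handle near@230",(232,237),Z+.015),
 ("tine far in",(328,203),.070),("tine near in",(334,243),.073),("butt end",(393,210),Z+.015),("head+y",(133,270),Z+.015),("head-y",(170,270),Z+.015),("rib+y edge",(129,280),.056),("rib-y edge",(189,295),.056)]:
    print(nm,onz("top",C(a,ot),z).round(4))
l=edge(t,C((230,212),ot),C((352,202),ot),1.5);a=onz("top",[l[0]-12*l[1],l[0]+12*l[1]],Z+.025);print(l,a)
l=edge(t,C((230,237),ot),C((352,231),ot),1.5);a=onz("top",[l[0]-12*l[1],l[0]+12*l[1]],Z+.015);print(l,a)
```

```text
handle far@fork [[0.6255 0.1305 0.0954]]
handle near@fork [[0.6068 0.1311 0.0854]]
handle far@230 [[0.6192 0.2009 0.0954]]
handle near@230 [[0.6028 0.2019 0.0854]]
tine far in [[0.6333 0.1332 0.07  ]]
tine near in [[0.6016 0.1277 0.073 ]]
butt end [[0.6238 0.0833 0.0854]]
head+y [[0.5776 0.2738 0.0854]]
head-y [[0.5777 0.2466 0.0854]]
rib+y edge [[0.5767 0.2833 0.056 ]]
rib-y edge [[0.5652 0.2376 0.056 ]]
(array([272.21323, 170.8015 ], dtype=float32), array([ 0.9976967 , -0.06783296], dtype=float32), np.float32(0.20953007)) [[0.6218918  0.19296041 0.0954    ]
 [0.6270359  0.12268305 0.0954    ]]
(array([272.06058, 178.49991], dtype=float32), array([ 0.9973456 , -0.07281245], dtype=float32), np.float32(0.21112773)) [[0.6009204  0.19419692 0.0854    ]
 [0.60643141 0.12361135 0.0854    ]]
```

Call:
carry_out(deltas=[{"offset":[0.001,0,-0.006],"dr":[0,0,0],"grip":1},{"offset":[0,0,-0.005],"dr":[0,0,0],"grip":1},{"offset":[0,0,-0.005],"dr":[0,0,0],"grip":1},{"offset":[0,0,-0.004],"dr":[0,0,0],"grip":1},{"offset":[0,0,0],"dr":[0,0,0],"grip":1}])

```text
clock: 6.9
position: [0.6113, 0.2169, 0.0537]
ee_rot: [-1.57, 0.001, 1.651]
contact_force: [0.3, -1.0, -3.2]
gripper_width: 0.0184
```

Call:
carry_out(deltas=[{"offset":[0,0,-0.003],"dr":[0,0,0],"grip":1},{"offset":[0,0,-0.003],"dr":[0,0,0],"grip":1},{"offset":[0,0,0],"dr":[0,0,0],"grip":1}])

```text
clock: 7.28
position: [0.6113, 0.2169, 0.048]
ee_rot: [-1.57, 0.0, 1.651]
contact_force: [-0.2, -0.2, -3.6]
gripper_width: 0.018
```

Call:
carry_out(deltas=[{"offset":[0,0,-0.001],"dr":[0,0,0],"grip":1},{"offset":[0,0,-0.001],"dr":[0,0,0],"grip":1},{"offset":[0,0,0],"dr":[0,0,0],"grip":1}])

```text
clock: 7.65
position: [0.6117, 0.2171, 0.0469]
ee_rot: [-1.571, -0.0, 1.651]
contact_force: [-1.4, -0.3, -0.2]
gripper_width: 0.0179
```

Run:
```python
from h import *
for n in("side","top"):
    im=cams.read_camera(n); cv2.imwrite(f"pics/{n}4f.png",im)
    x0,y0,x1,y1={"side":(180,150,320,290),"top":(200,120,330,240)}[n]
    k=4;cv2.imwrite(f"pics/{n}4.png",cv2.resize(im[y0:y1,x0:x1],None,fx=k,fy=k,interpolation=cv2.INTER_NEAREST))
print([bot.get_state()[k] for k in("position","ee_rot","contact_force","torque")])
```

```text
[array([0.61170291, 0.2170698 , 0.04690275]), array([-1.57131785e+00, -1.02083790e-04,  1.65106149e+00]), array([-1.38016982, -0.36055895, -0.06689481]), array([-0.11359553,  0.43814635,  0.07111266])]
```

View pics/side4.png

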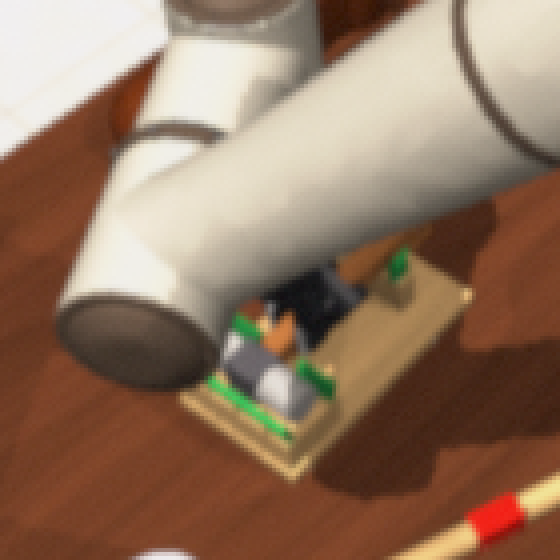

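View pics/top4.png

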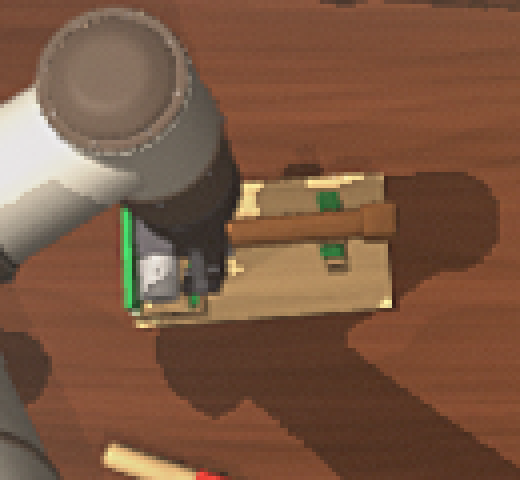

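Head sits down between the ribs (crop ~265,385 side) and the handle is midway between the tines (top ~330,225). Force shows floor contact; releasing gently.

Call:
carry_out(deltas=[{"offset":[0,0,-0.001],"dr":[0,0,0],"grip":1},{"offset":[0,0,0],"dr":[0,0,0],"grip":0.6},{"offset":[0,0,0],"dr":[0,0,0],"grip":0.3},{"offset":[0,0,0],"dr":[0,0,0],"grip":-0.4},{"offset":[0,0,0],"dr":[0,0,0],"grip":-0.4},{"offset":[0,0,0],"dr":[0,0,0],"grip":-0.4}])

```text
clock: 8.5
position: [0.6116, 0.2171, 0.0451]
ee_rot: [-1.571, 0.0, 1.651]
contact_force: [0.5, 0.2, -0.2]
gripper_width: 0.0594
```

Call:
carry_out(deltas=[{"offset":[0,0,0.02],"dr":[0,0,0],"grip":-0.5},{"offset":[0,0,0.045],"dr":[0,0,0],"grip":-0.7},{"offset":[0,0,0.05],"dr":[0,0,0],"grip":-1},{"offset":[-0.02,0,0.03],"dr":[0,0,-0.09],"grip":-1},{"offset":[-0.05,0,0],"dr":[0,0,-0.1],"grip":-1},{"offset":[-0.05,0,0],"dr":[0,0,-0.1],"grip":-1},{"offset":[-0.05,0,0],"dr":[0,0,-0.1],"grip":-1},{"offset":[-0.02,0,0],"dr":[0,0,0],"grip":-1},{"offset":[0,0,0],"dr":[0,0,0],"grip":-1}])

```text
clock: 9.62
position: [0.4206, 0.217, 0.1909]
ee_rot: [-1.571, -0.001, 1.263]
contact_force: [-0.6, 0.1, -0.8]
gripper_width: 0.0854
```

Run:
```python
from h import *
for n in("side","top"):
    im=cams.read_camera(n); cv2.imwrite(f"pics/{n}5f.png",im)
    x0,y0,x1,y1={"side":(200,150,340,300),"top":(200,140,330,260)}[n]
    k=4;cv2.imwrite(f"pics/{n}5.png",cv2.resize(im[y0:y1,x0:x1],None,fx=k,fy=k,interpolation=cv2.INTER_NEAREST))
print([bot.get_state()[k] for k in("position","ee_rot","contact_force","torque")])
```

```text
[array([0.42214364, 0.21743111, 0.19070849]), array([-1.57160059e+00, -1.03806747e-03,  1.26126571e+00]), array([0.07062002, 0.80045836, 0.23209818]), array([ 0.01344991, -0.01951118, -0.00935356])]
```

View pics/side5.png

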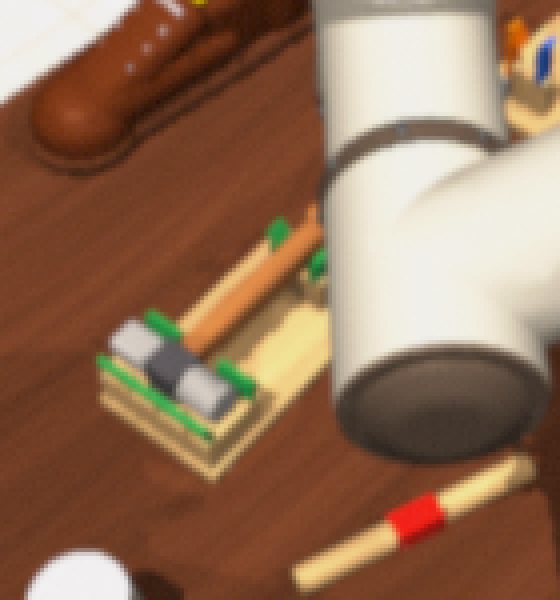

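View pics/top5.png

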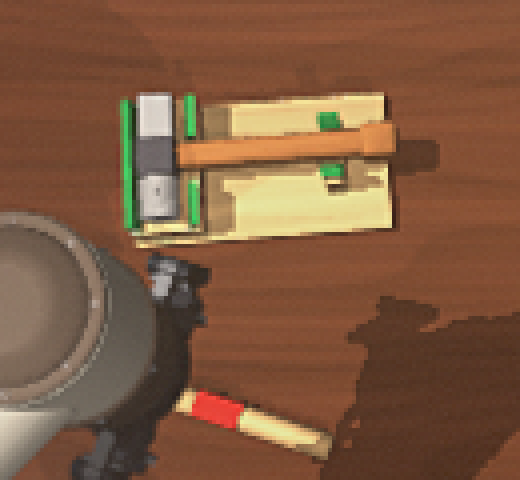

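Call:
carry_out(deltas=[{"offset":[0.001,0.005,-0.045],"dr":[0,0,0],"grip":-1},{"offset":[0,0,-0.045],"dr":[0,0,0],"grip":-1},{"offset":[0,0,-0.04],"dr":[0,0,0],"grip":-1},{"offset":[0,0,-0.03],"dr":[0,0,0],"grip":-1},{"offset":[0,0,-0.02],"dr":[0,0,0],"grip":-1},{"offset":[0,0,-0.008],"dr":[0,0,0],"grip":-1},{"offset":[0,0,0],"dr":[0,0,0],"grip":-1}])

```text
clock: 10.6
position: [0.4231, 0.222, 0.0019]
ee_rot: [-1.571, 0.001, 1.26]
contact_force: [0.1, 0.1, 0.4]
gripper_width: 0.0855
```

Call:
carry_out(deltas=[{"offset":[0,0,0],"dr":[0,0,0],"grip":1},{"offset":[0,0,0],"dr":[0,0,0],"grip":1},{"offset":[0,0,0],"dr":[0,0,0],"grip":1},{"offset":[0,0,0],"dr":[0,0,0],"grip":1},{"offset":[0,0,0],"dr":[0,0,0],"grip":1},{"offset":[0,0,0],"dr":[0,0,0],"grip":1}], newtons=110)

```text
clock: 11.35
position: [0.4229, 0.2223, 0.0032]
ee_rot: [-1.572, -0.001, 1.262]
contact_force: [-1.3, -0.8, 6.3]
gripper_width: 0.0176
```

Call:
carry_out(deltas=[{"offset":[0,0,0.02],"dr":[0,0,0],"grip":1},{"offset":[0,0,0.05],"dr":[0,0,0],"grip":1},{"offset":[0,0,0.05],"dr":[0,0,0],"grip":1},{"offset":[0,0,0.04],"dr":[0,0,0],"grip":1},{"offset":[0,0,0],"dr":[0,0,0],"grip":1}])

```text
clock: 11.98
position: [0.4239, 0.2234, 0.1656]
ee_rot: [-1.575, -0.007, 1.261]
contact_force: [-0.1, -0.4, -2.3]
gripper_width: 0.0176
```

Call:
carry_out(deltas=[{"offset":[0.0122,-0.0241,0],"dr":[0,0,0.04],"grip":1},{"offset":[0.0247,-0.0481,0],"dr":[0,0,0.04],"grip":1},{"offset":[0.0247,-0.0481,0],"dr":[0,0,0.04],"grip":1},{"offset":[0.0247,-0.0481,0],"dr":[0,0,0.04],"grip":1},{"offset":[0.0247,-0.0481,0],"dr":[0,0,0.04],"grip":1},{"offset":[0.0247,-0.0481,0],"dr":[0,0,0.04],"grip":1},{"offset":[0.0247,-0.0481,0],"dr":[0,0,0.04],"grip":1},{"offset":[0.0247,-0.0481,0],"dr":[0,0,0.04],"grip":1},{"offset":[0.0122,-0.024,0],"dr":[0,0,0.005],"grip":1},{"offset":[0,0,0],"dr":[0,0,0],"grip":1}])

```text
clock: 13.22
position: [0.6191, -0.1644, 0.1595]
ee_rot: [-1.567, -0.001, 1.582]
contact_force: [-0.4, -0.2, -1.2]
gripper_width: 0.0175
```

Run:
```python
from h import *
for n in("side","top"):
    im=cams.read_camera(n); cv2.imwrite(f"pics/{n}6f.png",im)
    x0,y0,x1,y1={"side":(280,80,410,210),"top":(320,110,440,220)}[n]
    k=4;cv2.imwrite(f"pics/{n}6.png",cv2.resize(im[y0:y1,x0:x1],None,fx=k,fy=k,interpolation=cv2.INTER_NEAREST))
print([bot.get_state()[k] for k in("position","ee_rot","contact_force","torque")])
```

```text
[array([ 0.61871781, -0.16251911,  0.16046349]), array([-1.56739068e+00, -7.77077570e-04,  1.58503151e+00]), array([-0.85432995,  0.16728978, -0.34358448]), array([0.03340125, 0.01014785, 0.00529933])]
```

View pics/side6.png

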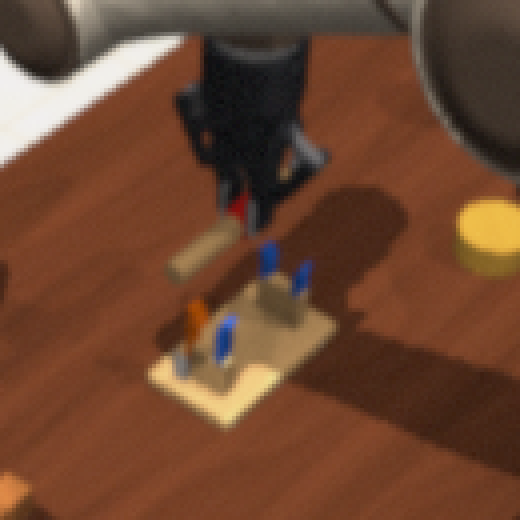

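View pics/top6.png

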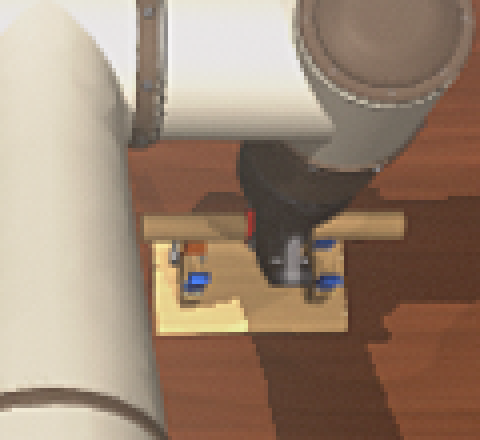

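Run:
```python
from e import *
t=cv2.imread("pics/top6f.png")
C=lambda p,o:np.array(p)/4-.5+np.array(o)
ot=(320,110);Z=.1605-.002+.010
e1=onz("top",C((143,227),ot),Z);e2=onz("top",C((405,224),ot),Z);print(e1,e2,(e1+e2)/2,np.linalg.norm(e1-e2))
f=edge(t,C((145,215),ot),C((240,212),ot),1.5),edge(t,C((325,212),ot),C((402,211),ot),1.5)
n=edge(t,C((145,241),ot),C((240,239),ot),1.5),edge(t,C((325,239),ot),C((402,237),ot),1.5)
for l,z in((f[0],Z+.003),(f[1],Z+.003),(n[0],Z-.003),(n[1],Z-.003)): print(l[0],l[1],l[2],onz("top",l[0],z))
for nm,a,z in (("tip fork far",(325,245),.081),("fork near tine",(330,282),.078),("clip tine",(198,281),.092),("jaw",(198,250),.085)): print(nm,onz("top",C(a,ot),z))
```

```text
[[ 0.6176901  -0.07967748  0.1685    ]] [[ 0.62030701 -0.25998959  0.1685    ]] [[ 0.61899856 -0.16983354  0.1685    ]] 0.18033109820151716
[370.3068  163.48065] [ 0.99999666 -0.00257399] 0.02335307 [[ 0.6248247  -0.12088343  0.1715    ]]
[412.0614  162.50812] [ 0.999998   -0.00200731] 0.01849237 [[ 0.62790725 -0.2357274   0.1715    ]]
[363.8949  170.07864] [ 0.99711794 -0.07586706] 0.31248003 [[ 0.60768011 -0.1035826   0.1655    ]]
[413.69092 169.47406] [ 1.000000e+00 -1.012523e-04] 0.02686317 [[ 0.60976468 -0.24077425  0.1655    ]]
tip fork far [[ 0.62962983 -0.2234122   0.081     ]]
fork near tine [[ 0.60197725 -0.22661515  0.078     ]]
clip tine [[ 0.59893384 -0.12664985  0.092     ]]
jaw [[ 0.62442249 -0.1281372   0.085     ]]
```

Call:
carry_out(deltas=[{"offset":[0.002,0.001,-0.02],"dr":[0,0,0],"grip":1},{"offset":[0,0,-0.02],"dr":[0,0,0],"grip":1},{"offset":[0,0,-0.015],"dr":[0,0,0],"grip":1},{"offset":[0,0,-0.005],"dr":[0,0,0],"grip":1},{"offset":[0,0,0],"dr":[0,0,0],"grip":1},{"offset":[0,0,0],"dr":[0,0,0],"grip":1}])

```text
clock: 14.08
position: [0.6224, -0.1617, 0.1032]
ee_rot: [-1.572, 0.0, 1.586]
contact_force: [-0.6, -0.1, -1.1]
gripper_width: 0.0176
```

Run:
```python
from h import *
for n in("side","top"):
    im=cams.read_camera(n); cv2.imwrite(f"pics/{n}7f.png",im)
    x0,y0,x1,y1={"side":(290,90,390,200),"top":(345,140,435,220)}[n]
    k=5;cv2.imwrite(f"pics/{n}7.png",cv2.resize(im[y0:y1,x0:x1],None,fx=k,fy=k,interpolation=cv2.INTER_NEAREST))
print([bot.get_state()[k] for k in("position","ee_rot","contact_force","torque")])
```

```text
[array([ 0.62230221, -0.16182459,  0.10312357]), array([-1.57231962e+00,  1.05677455e-04,  1.58577392e+00]), array([ 0.54524148, -0.79368282, -1.10162586]), array([ 0.01428791, -0.05727769, -0.0035899 ])]
```

View pics/side7.png

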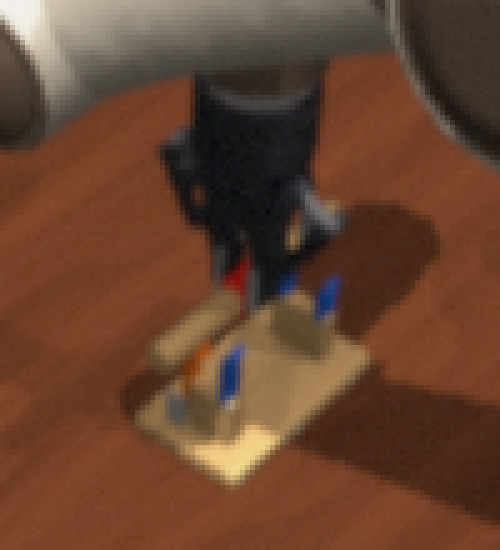

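View pics/top7.png

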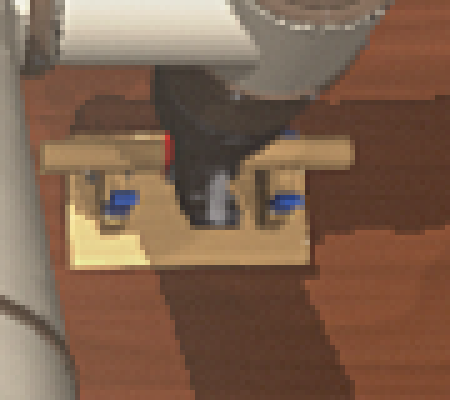

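Run:
```python
from e import *
t=cv2.imread("pics/top7f.png")
C=lambda p,o:np.array(p)/5-.5+np.array(o)
ot=(345,140);Z=.110
for nm,a,z in (("stick R far",(320,137),Z+.003),("stick R near",(320,168),Z-.003),("stick L far",(105,140),Z+.003),("stick L near",(105,170),Z-.003),("end L",(41,155),Z),("end R",(354,153),Z),("blue far top",(288,131),.081),("near fork tine inner top(row190)",(293,192),.081),("near fork outer",(283,212),.07),("clip tine inner",(126,190),.095),("clip tine out",(118,213),.08)): print(nm,onz("top",C(a,ot),z).round(4))
t0=cv2.imread("pics/top0.png")
ot=(335,155)
# original: fork tines in initial crop t_b
for nm,a,z in (("fork far: inner",(332,80),.070),("far outer top",(340,55),.081),("near inner top",(342,118),.081),("near outer",(330,137),.07),("clip inner top",(180,115),.095),("jaw inner",(168,92),.071),("jaw top",(172,65),.089)): print(nm,onz("top",C(a,ot),z).round(4))
```

```text
stick R far [[ 0.6323 -0.2394  0.113 ]]
stick R near [[ 0.6153 -0.24    0.107 ]]
stick L far [[ 0.6302 -0.1146  0.113 ]]
stick L near [[ 0.6138 -0.115   0.107 ]]
end L [[ 0.6219 -0.0776  0.11  ]]
end R [[ 0.6236 -0.2594  0.11  ]]
blue far top [[ 0.6453 -0.2281  0.081 ]]
near fork tine inner top(row190) [[ 0.6077 -0.2295  0.081 ]]
near fork outer [[ 0.5981 -0.2254  0.07  ]]
clip tine inner [[ 0.605  -0.1285  0.095 ]]
clip tine out [[ 0.5948 -0.1254  0.08  ]]
fork far: inner [[ 0.6335 -0.2263  0.07  ]]
far outer top [[ 0.6459 -0.2293  0.081 ]]
near inner top [[ 0.607  -0.2289  0.081 ]]
near outer [[ 0.5981 -0.2236  0.07  ]]
clip inner top [[ 0.605  -0.1308  0.095 ]]
jaw inner [[ 0.6255 -0.1272  0.071 ]]
jaw top [[ 0.6371 -0.1276  0.089 ]]
```

Call:
carry_out(deltas=[{"offset":[-0.001,0,-0.008],"dr":[0,0,0],"grip":1},{"offset":[0,0,-0.008],"dr":[0,0,0],"grip":1},{"offset":[0,0,-0.006],"dr":[0,0,0],"grip":1},{"offset":[0,0,0],"dr":[0,0,0],"grip":1}])

```text
clock: 14.68
position: [0.6202, -0.1618, 0.0793]
ee_rot: [-1.569, -0.0, 1.586]
contact_force: [-0.9, 0.1, -0.9]
gripper_width: 0.0176
```

Run:
```python
from h import *
for n in("side","top"):
    im=cams.read_camera(n); cv2.imwrite(f"pics/{n}8f.png",im)
    x0,y0,x1,y1={"side":(290,90,390,200),"top":(345,140,435,220)}[n]
    k=5;cv2.imwrite(f"pics/{n}8.png",cv2.resize(im[y0:y1,x0:x1],None,fx=k,fy=k,interpolation=cv2.INTER_NEAREST))
print([bot.get_state()[k] for k in("position","ee_rot","contact_force","torque")])
```

```text
[array([ 0.620471  , -0.16179968,  0.08001321]), array([-1.56955382e+00,  1.38202131e-05,  1.58592391e+00]), array([-0.80064891, -1.02618974, -1.65836555]), array([0.01456873, 0.27791477, 0.03888333])]
```

View pics/side8.png

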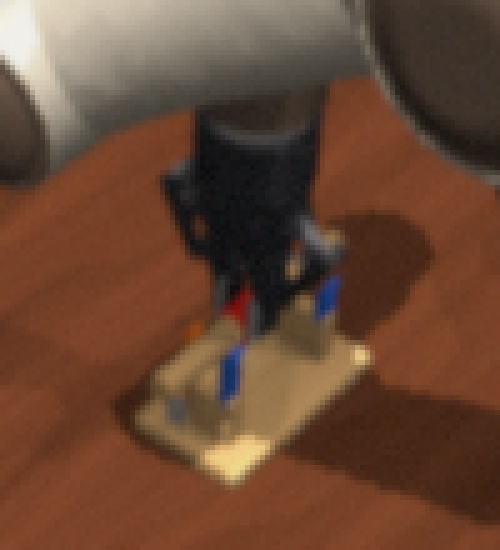

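View pics/top8.png

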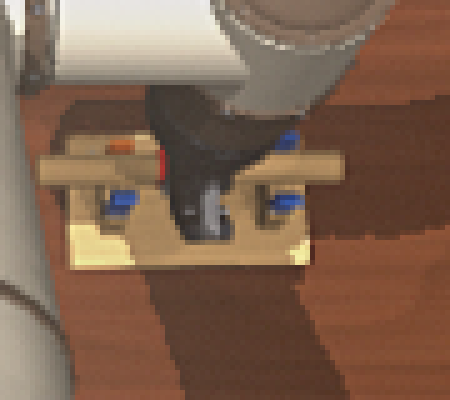

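The stick lies between the orange jaw (120,147) and the tine (122,203), and between both fork tines (287,140)/(287,203). Pressing on.

Call:
carry_out(deltas=[{"offset":[0,0,-0.004],"dr":[0,0,0],"grip":1},{"offset":[0,0,-0.004],"dr":[0,0,0],"grip":1},{"offset":[0,0,-0.004],"dr":[0,0,0],"grip":1},{"offset":[0,0,0],"dr":[0,0,0],"grip":1}], newtons=120)

```text
clock: 15.28
position: [0.6198, -0.1619, 0.0678]
ee_rot: [-1.568, -0.0, 1.586]
contact_force: [-4.4, -1.1, 1.9]
gripper_width: 0.0171
```

Call:
carry_out(deltas=[{"offset":[0,0,-0.004],"dr":[0,0,0],"grip":1},{"offset":[0,0,-0.004],"dr":[0,0,0],"grip":1},{"offset":[0,0,-0.003],"dr":[0,0,0],"grip":1},{"offset":[0,0,0],"dr":[0,0,0],"grip":1}])

```text
clock: 15.78
position: [0.6207, -0.1616, 0.0561]
ee_rot: [-1.57, -0.0, 1.586]
contact_force: [-1.2, -0.4, -5.6]
gripper_width: 0.0168
```

Call:
carry_out(deltas=[{"offset":[0,0,-0.002],"dr":[0,0,0],"grip":1},{"offset":[0,0,-0.001],"dr":[0,0,0],"grip":1},{"offset":[0,0,0],"dr":[0,0,0],"grip":1}])

```text
clock: 16.15
position: [0.6219, -0.1618, 0.055]
ee_rot: [-1.573, 0.0, 1.586]
contact_force: [0.6, -0.9, -1.6]
gripper_width: 0.0169
```

Run:
```python
from h import *
for n in("side","top"):
    im=cams.read_camera(n); cv2.imwrite(f"pics/{n}9f.png",im)
    x0,y0,x1,y1={"side":(290,90,390,200),"top":(345,140,435,220)}[n]
    k=5;cv2.imwrite(f"pics/{n}9.png",cv2.resize(im[y0:y1,x0:x1],None,fx=k,fy=k,interpolation=cv2.INTER_NEAREST))
print([bot.get_state()[k] for k in("position","ee_rot","contact_force","torque")])
```

```text
[array([ 0.6215777 , -0.16177592,  0.05486651]), array([-1.57259986e+00,  1.64678925e-04,  1.58592756e+00]), array([ 0.79575176,  0.02072308, -0.86727804]), array([-0.010656  ,  0.01621813, -0.01590372])]
```

View pics/side9.png

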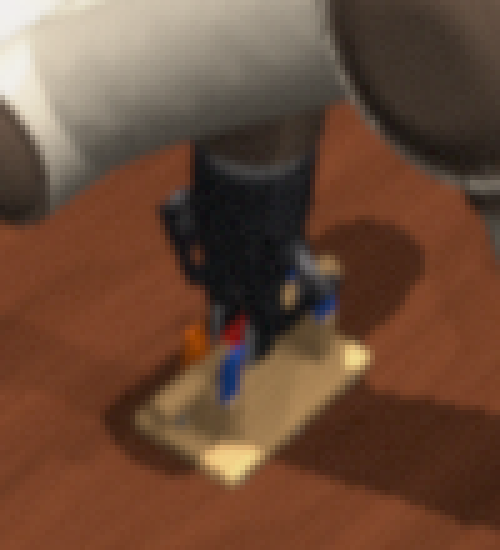

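View pics/top9.png

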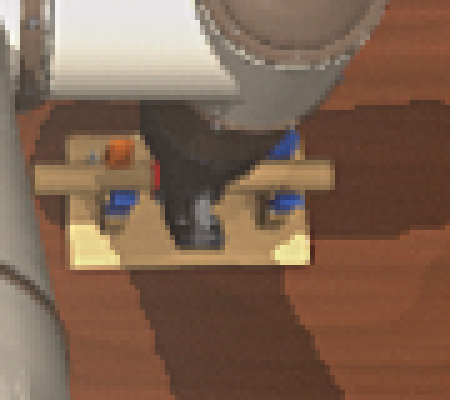

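Call:
carry_out(deltas=[{"offset":[0,0,-0.001],"dr":[0,0,0],"grip":1},{"offset":[0,0,-0.001],"dr":[0,0,0],"grip":1},{"offset":[0,0,0],"dr":[0,0,0],"grip":1}])

```text
clock: 16.62
position: [0.6213, -0.1618, 0.0533]
ee_rot: [-1.572, 0.0, 1.586]
contact_force: [-2.1, 0.9, 4.4]
gripper_width: 0.0169
```

Call:
carry_out(deltas=[{"offset":[0,0,-0.001],"dr":[0,0,0],"grip":1},{"offset":[0,0,0],"dr":[0,0,0],"grip":1}])

```text
clock: 16.88
position: [0.6212, -0.1618, 0.0532]
ee_rot: [-1.572, 0.001, 1.586]
contact_force: [-3.2, 0.8, 9.1]
gripper_width: 0.0173
```

Seated on the floor at TCP z ≈ 0.053 as expected. Releasing and retreating.

Call:
carry_out(deltas=[{"offset":[0,0,0],"dr":[0,0,0],"grip":0.5},{"offset":[0,0,0],"dr":[0,0,0],"grip":0},{"offset":[0,0,0],"dr":[0,0,0],"grip":-0.6},{"offset":[0,0,0],"dr":[0,0,0],"grip":-0.6},{"offset":[0,0,0],"dr":[0,0,0],"grip":-0.6},{"offset":[0,0,0.03],"dr":[0,0,0],"grip":-0.6},{"offset":[0,0,0.05],"dr":[0,0,0],"grip":-1},{"offset":[0,0,0.06],"dr":[0,0,0],"grip":-1},{"offset":[-0.02,0,0.05],"dr":[0,0,0],"grip":-1},{"offset":[-0.05,-0.02,0],"dr":[0,0,0],"grip":-1}])

```text
clock: 18.12
position: [0.5538, -0.1817, 0.2461]
ee_rot: [-1.581, 0.002, 1.588]
contact_force: [-1.7, -0.1, -1.2]
gripper_width: 0.0856
```

Call:
carry_out(deltas=[{"offset":[-0.03,-0.05,0.01],"dr":[0,0,-0.1],"grip":-1},{"offset":[-0.03,-0.05,0],"dr":[0,0,-0.1],"grip":-1},{"offset":[-0.03,-0.05,0],"dr":[0,0,-0.1],"grip":-1},{"offset":[-0.03,-0.05,0],"dr":[0,0,-0.1],"grip":-1},{"offset":[-0.03,-0.05,0],"dr":[0,0,-0.1],"grip":-1},{"offset":[-0.03,-0.05,0],"dr":[0,0,-0.1],"grip":-1},{"offset":[-0.03,-0.05,0],"dr":[0,0,-0.1],"grip":-1},{"offset":[-0.03,-0.03,0],"dr":[0,0,0],"grip":-1},{"offset":[0,0,0],"dr":[0,0,0],"grip":-1},{"offset":[0,0,0],"dr":[0,0,0],"grip":-1}])

```text
clock: 19.38
position: [0.3109, -0.5615, 0.2512]
ee_rot: [-1.571, -0.0, 0.886]
contact_force: [0.6, 0.4, 0.0]
gripper_width: 0.0853
```

Run:
```python
from h import *
for n in("side","top"):
    im=cams.read_camera(n); cv2.imwrite(f"pics/{n}10f.png",im)
    x0,y0,x1,y1={"side":(200,120,380,280),"top":(220,140,430,220)}[n]
    k={"side":4,"top":3.8}[n];cv2.imwrite(f"pics/{n}10.png",cv2.resize(im[y0:y1,x0:x1],None,fx=k,fy=k,interpolation=cv2.INTER_NEAREST))
print([bot.get_state()[k] for k in("position","ee_rot","contact_force","torque","clock")])
```

```text
[array([ 0.31164548, -0.56101974,  0.25147736]), array([-1.57101377e+00, -1.21597861e-04,  8.87182450e-01]), array([-0.30825456,  0.32686486,  0.22725246]), array([0.03469191, 0.04811138, 0.02374452]), 19.475]
```

View pics/side10.png

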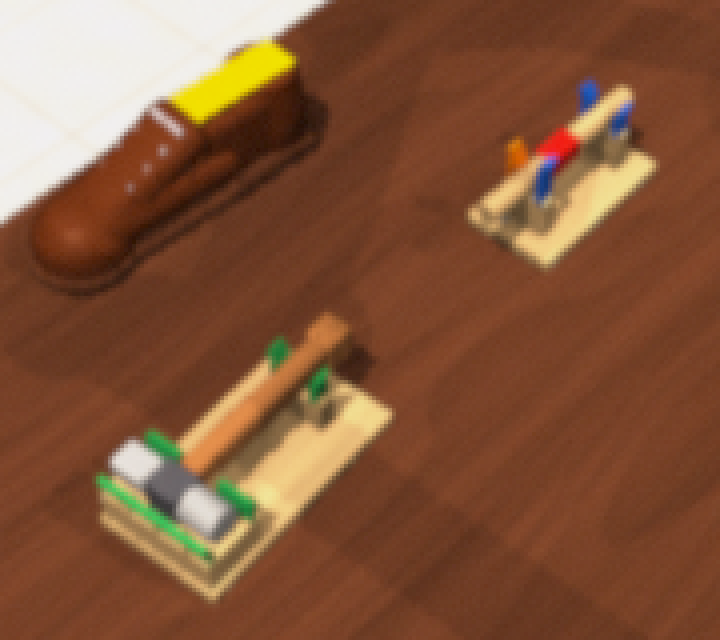

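View pics/top10.png

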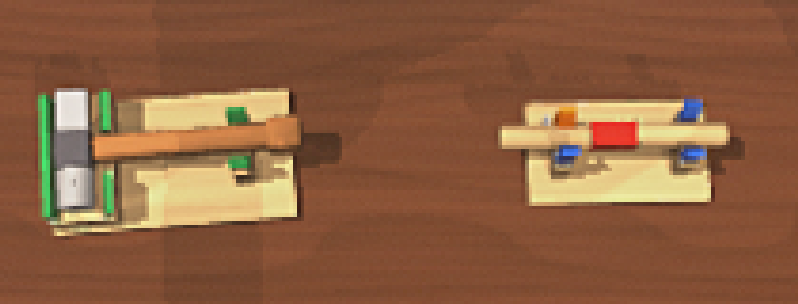

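View pics/top10f.png

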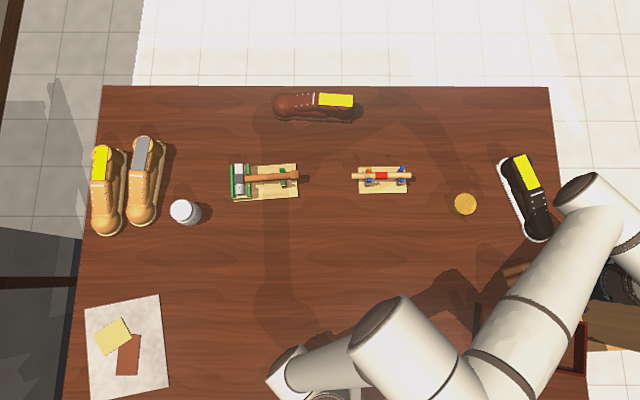

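Run:
```python
from e import *
t=cv2.imread("pics/top10f.png");s=cv2.imread("pics/side10f.png")
def loc(P,p):
    c,sn=np.cos(p[2]),np.sin(p[2]);d=P-[p[0],p[1],0];return (np.array([c*d[0]+sn*d[1],-sn*d[0]+c*d[1],d[2]])*1000).round(1)
CR=(.6095,.216,.081);CL=(.620,-.1682,.0167)
R={"top":((350,155,425,200),(225,150,260,210)),"side":((310,130,370,190),(220,220,265,262))}
red={};head={}
for n,im in(("top",t),("side",s)):
    M=masks(im);print(n,"jaw",comps(M["orange"],R[n][0],5)[0],"blue",comps(M["blue"],R[n][0],5)[0])
    hsv=cv2.cvtColor(im,cv2.COLOR_BGR2HSV).astype(int);H,S,V=hsv[...,0],hsv[...,1],hsv[...,2]
    red[n]=max(comps(((H<6)|(H>172))&(S>150)&(V>150),R[n][0],5)[0])[1]
    head[n]=max(comps((S<70)&(V>50),R[n][1],5)[0])[1]
P,r=tri(red["top"],red["side"]);print("red",red,P,r,loc(P,CL))
P,r=tri(head["top"],head["side"]);print("head",head,P,r,loc(P,CR))
C=lambda p:np.array(p)/3.8-.5+np.array((220,140))
e=[onz("top",C(p),.06)[0] for p in((499,137),(729,134))];print("stick ends",e,loc((e[0]+e[1])/2,CL),np.arctan2(-(e[0]-e[1])[0],(e[0]-e[1])[1]))
l=edge(t,C((97,136)),C((265,127)),2);m=edge(t,C((97,159)),C((265,150)),2)
for q,z in((l,.066),(m,.058)):
    a=onz("top",[q[0]-18*q[1],q[0]+18*q[1]],z);d=a[0]-a[1];d*=np.sign(d[1]);print("handle",a.mean(0),np.arctan2(-d[0],d[1]),loc(a.mean(0),CR))
for q in ((301,132),): print("butt end",loc(onz("top",C(q),.057)[0],CR))
C4=lambda p:np.array(p)/4-.5+np.array((200,120))
print("stick end heights", [tri(C(a),C4(b)) for a,b in (((499,137),(482,212)),((729,134),(628,95)))])
```

```text
top jaw [(12, [368.5, 171.0], [367, 170, 4, 3])] blue [(17, [401.18, 168.41], [399, 167, 6, 4]), (13, [369.0, 179.15], [367, 178, 5, 3]), (13, [401.69, 179.77], [399, 179, 6, 3])]
side jaw [(19, [329.05, 158.84], [326, 156, 6, 7])] blue [(14, [346.79, 143.21], [346, 141, 3, 6]), (10, [354.7, 149.4], [353, 147, 4, 5]), (16, [335.5, 164.75], [334, 161, 4, 8])]
red {'top': [381.0, 174.5], 'side': [339.14, 155.76]} [ 0.61886655 -0.1662719   0.07230236] 0.003035535755607524 [-1.1  1.9 72.3]
head {'top': [238.42, 179.23], 'side': [242.89, 241.9]} [0.60543119 0.26229373 0.06294499] 0.0032623992699082785 [-0.3 46.5 62.9]
stick ends [array([ 0.62002463, -0.07607943,  0.06      ]), array([ 0.62297515, -0.25958717,  0.06      ])] [ 1.5  0.3 60. ] 0.016077026542252144
handle [0.6235245  0.18282478 0.066     ] 0.09663894723464049 [ 11.3 -34.2  66. ]
handle [0.60541572 0.17537147 0.058     ] -0.017631629346818965 [ -7.4 -40.2  58. ]
butt end [   4.1 -134.8   57. ]
stick end heights [(array([ 0.61898347, -0.07569007,  0.06422474]), np.float64(0.000176306622582817)), (array([ 0.62099444, -0.26006843,  0.06119902]), np.float64(0.0036328343828158343))]
```

```bash
python3 -c "
from bench import job;print(job.hand_in())"
```

```text
the job is handed in; nothing more can be done
None
```

Both tools are in their holders and I handed the job in at about 19.5 s of the 58 s. No verdict was reported.

**Hammer:** I gripped it at the handle, lowered it into the cradle until the floor took its weight, then let go. The gripper was then 41–42 mm higher than when it picked the hammer up, against 42 mm expected. In the last pictures the head lies between the green ribs and the handle between the green fork tines. The head is within about 1–2 mm of its place across and along.

**Stick:** I pressed it level past the jaw. The force built up, then dropped as the jaw gave way. It met the bottom with 4–9 N, 50 mm above where it was picked up, as expected. The last top picture puts its centre within about 1.5 mm across and 2 mm along, and its direction agrees with the holder's to about 0.01 rad. The orange jaw is back within 0.2 pixels of its starting position in the top view and about 0.5 pixels in the side view.

**Glue tub and wax tin:** both look unmoved in the last top picture, judged by eye. The arm is clear of everything.

**Checks that disagreed:**
- The two-camera heights read about 3–4 mm too high for both seated tools (stick 53 mm instead of 50, head 46 instead of 42). The two camera rays missed each other by about 3 mm, so I relied on the gripper heights and contact forces.
- In the last picture the two handle edges gave clashing directions (+0.10 and −0.02 rad, expected about 0.08). The hammer's direction therefore rests on the gripper's angle at release, 0.080 rad against 0.081 measured for the cradle.

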